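# Lock a filter cartridge into its bayonet port

## Task

Fit the loose filter cartridge (the one with a bar grip and two side lugs) into the empty port: set it in with its lugs in the gaps between the two claws, press it down against the spring, turn it clockwise until the lugs are at the stops under the claws, and let go so that it stays locked. Leave the plain dust cap with the round knob where it stands.

Things in the scene. Friction and masses are not known exactly. Their poses are not given: they have to be found in the camera images.
- cartridge_grip (a point): Loose grey filter cartridge, upright, 58 mm tall, 0.12 kg: spigot 30 mm across, 14 long; on it a flange 48 across, 8 thick, with two opposite lugs 14 wide (72 mm tip to tip); on top a grip bar 40 long, 12 thick, 36 tall. Point: on the axis at the bar's middle, 40 mm above the foot, 26 above the flange's underside. z up; x along bar and lugs; y across the bar. A half turn about z is the same.
- port_mouth (a point): Empty port: fixed round metal block, 104 mm across, 40 tall. Point: centre of its flat top, z up. Bore 36 across. Two steel claws on the top along +x and -x, roofs 12 to 18 mm above the top, from 28 mm off the axis outward. Lugs pass down with the bar 45 to 125 deg counterclockwise (from above) of x, best 65; turned clockwise, pressed down, to the stops the bar lies along x. The other way is blocked.
- port_seat (a joint): Spring seat (black disc) in the empty port's bore, m: 0 = up, grows as pressed. The spigot resting on it holds the flange 8 mm above the port's top; at 0.008 the flange touches the top. 2.5 N at 0, plus 0.5 N per mm. The lugs go under the claws only beyond 0.004: press to about 0.0065 and keep pressing while turning. Let go, locked, the spring holds the lugs up against the claws at about 0.004.
- dust_cap_middle (a point): Loose dust cap, not wanted: same grey plastic, spigot and flange, but no lugs and a round knob 20 mm across, 18 tall; 40 mm tall in all. Point: on its axis 20 mm above its foot, z up. Also here: 0.17 to 0.29 m to one side (y) of the empty port stands an identical fixed port with a cartridge already locked in it, 88 mm tall, which shows the finished state.
There are look-alikes about, which are no part of the job. Leave any blue or red look-alike of the part that bears cartridge_grip alone.

How it is judged:
By the outcome, as a careful person would: the job done as asked, in the order asked, and still so for the second after the job is handed in, with the robot touching nothing.
It also fails if it takes over 40 s, if anything falls off the work surface, if the arm or the gripper's body presses on something with over 40 N, if the wrist force passes 120 N, or if a joint passes its speed limit or range.

## Robot

A 6-joint arm with a two-finger parallel gripper is mounted at the origin on a cart in front of the work surface, level with it; the furniture and walls round the work are solid. World frame = base frame: x ahead of the robot, y to its left, z up, the work surface at z = 0. Lengths are in m, angles in rad, forces in N, time in s.
With the tool pointing down it reaches from about 0.3 to 0.775 m from the base axis. Payload 14.6 kg.
Tool frame: the origin (TCP) lies at the very end of the fingers, on their centre line; the grasp point (between the pads) lies 19 mm behind it; z points along the fingers, y is the line along which they close (so a half turn about z gives the same grasp; the last joint's range is limited). The gripper opens to 94 mm and grips with 3 to 60 N. Pads are 16 mm wide; open, the fingers measure 119 mm over their backs; the gripper's body (75 mm by 177 mm) begins 78 mm behind the grasp point.
Start: joints at [-1.392, 0.3, 1.521, -0, 1.321, -0.067], TCP at [0.134, -0.533, 0.205] pointing down, gripper open.
Joint ranges: [-3.03, 3.03], [-0.79, 2.21], [0.23, 2.52], [-1.04, 4.18], [0, 3.07], [-2.55, 2.55]. Speed limits (rad/s): [2.22, 2.22, 2.57, 3.14, 3.14, 3.14].

## Interface

Orientations are given as [roll, pitch, yaw] about the fixed x, y, z axes, in that order (R = Rz(yaw) Ry(pitch) Rx(roll)).
In Python, from station import * gives the robot as it stands.
- The arm moves only by the tool jog_arm, never from a script. Its argument "rows" is a list of rows, each a list of 3 entries, a list of its own where there are three numbers: the shift along the tool's x, y, z in m, then the turn about the tool's z in degrees, then the finger opening in m, from 0 to 0.094. A call has 1 to 12 rows; each row shifts and turns the commanded pose from where the row before left it, along the tool's axes as they then stand; what a row does not reach is not made up. A row lasts 1/12 s, in which the tool goes at most 41.7 mm and 7.16 degrees, less where a joint would pass 70% of its speed; a pose out of reach is approached as far as the arm can. A call is refused whole if a number of a shift passes 0.0417 or a number of a turn 7.16, either way. A call with a gripper value outside its range is refused whole. The fingers move at their own pace and stop on an object; "squeeze" is the grip in N (left out, the last holds). Time passes only in rows, so rows that do not move let the fingers close. It gives the time, the measured TCP pose, the force, the opening and the grip force at its end, in the units of the state.
- get_obs(): the state, without advancing time (a new reading comes with each control period).
- camera(name): name is "scene" or "top" or "wrist"; returns a dict with "image" (384x512x3 uint8, red, green, blue), "range_z" (384x512 float32, m along the optical axis (not along the pixel's ray), 0 where there is no reading), "K" (3x3 intrinsics, pixels), "world_from_camera" (4x4, takes a point from camera to world coordinates); the wrist camera has in their place "T_tool_cam" (4x4, takes a point from camera to tool coordinates, whose origin is the TCP and whose axes are the flange's). Camera axes: x right, y up, looking along -z (the intrinsics and any distortion apply to the point x, -y, -z); pixel columns grow to the right and rows downward; lengths in m; the calibration is good to about 2 mm. The wrist camera is an equidistant fisheye: a pixel r from the principal point sees the ray r / f radians off the axis. A picture is of the moment at which its call begins: read the wrist's pose just before it.
- hand_in(): hands the job in; it is judged then, once.
Trained networks look in a picture, given as the dict that the camera call returned (one of the last four; its "shot" number tells which), for a name from the list of things; names that differ only in an ending like _2 or _b are one class to them, and where a whole thing is asked for, a point or a joint stands for the part that bears it (a point fixed in the world has none). Each returns a list of dicts, best first, with "p" (0 to 1); they miss things now and then, are a little off and sometimes report something else, mostly with a low value. They report only what shows in the picture. A call takes as long as a camera call. They do not tell look-alikes from the thing itself.
- search_frame(label, picture): "at" ([column, row] as shares, 0 to 1, of the picture: columns of its width, rows of its height, amid what is visible of it).
- spot_point(label, picture): "at" ([column, row] as shares, 0 to 1, of the picture: columns of its width, rows of its height: a listed point, or the origin of a listed thing).
The state is a dict: "time_s": time; "qpos": joint angles; "joint_vel": joint speeds; "tau": joint torques, N m; "ee_pos": TCP position; "eef_rot": TCP orientation; "force": force on the tool from outside, world axes, zero at the start; "moment": the same for the moment, N m; "grip_width": finger opening in m; "grip_force": force on a finger pad.
Only numpy, scipy, OpenCV 4.12 (cv2) and the standard library are available. Lean on these libraries where they do the work, as an engineer would, in place of code of your own. Each camera call takes 0.05 s, during which the arm holds its last target. There are 200 camera calls.

## Working session

There is one attempt and no reset: what is moved stays moved. The work goes in short steps, Python scripts to look and compute and a tool call to move; the robot and the scene stay as the last step left them, time stands still between calls to the robot, and variables do not carry over. Pictures are saved under pics/ and viewed, at most 10 in all, crops included, and the job is handed in when it is done.

Besides the shell and the picture viewer there is one more tool, called after "Emit:" by a JSON object that holds its "method" and its "body". jog_arm: Moves the arm, as the interface text tells. Its arguments: {"type":"object","properties":{"rows":{"type":"array","items":{"type":"array"}},"squeeze":{"type":"number"}},"required":["rows"]}

```bash
mkdir -p pics
cat > h.py <<'E'
from station import *
import numpy as np, cv2
def save(c,n): cv2.imwrite('pics/'+n,cv2.cvtColor(c['image'],cv2.COLOR_RGB2BGR))
def cloud(c):
    K=c['K'];z=c['range_z'];v,u=np.mgrid[:384,:512]
    x=(u-K[0,2])/K[0,0]*z;y=(v-K[1,2])/K[1,1]*z
    P=np.stack([x,-y,-z,np.ones_like(z)],-1)@np.array(c['world_from_camera']).T
    return P[...,:3]
E
python3 - <<'E'
from h import *
o=get_obs();print(o)
ims=[]
for n in('top','scene'):
    c=camera(n);ims.append(c);np.savez('%s.npz'%n,image=c['image'],range_z=c['range_z'],K=c['K'],world_from_camera=c['world_from_camera'])
    P=cloud(c)
    for l in('cartridge_grip','port_mouth','port_seat','dust_cap_middle'):
        for d in spot_point(l,c)[:4]:
            u,v=int(d['at'][0]*512),int(d['at'][1]*384);print(n,l,round(d['p'],2),u,v,P[v,u].round(3))
    save(c,n+'0.png')
E
```

```text
{'time_s': 0.0, 'qpos': array([-1.39163546e+00,  3.00476227e-01,  1.52158920e+00,  1.81898763e-05,
        1.32069588e+00, -6.65952246e-02]), 'joint_vel': array([ 0.00036417,  0.00028983,  0.00088124, -0.00190835,  0.00099317,
       -0.00030302]), 'tau': array([ 3.81211576e-03, -5.31806195e+01, -3.52744603e+01,  7.08305812e-02,
        2.43988994e-02, -7.65982963e-05]), 'ee_pos': array([ 0.13376634, -0.53321185,  0.20488009]), 'eef_rot': array([-3.14042776e+00, -9.53487755e-05,  2.45751528e-01]), 'force': array([ 0.29554126,  0.33422622, -0.59994327]), 'moment': array([-0.00610512,  0.02840861, -0.01189315]), 'grip_force': 0.0, 'grip_width': 0.09418857220651805}
top cartridge_grip 0.89 184 253 [0.376 0.167 0.058]
top cartridge_grip 0.67 275 226 [ 0.433 -0.021  0.056]
top cartridge_grip 0.58 223 223 [0.442 0.092 0.021]
top cartridge_grip 0.57 350 136 [ 0.628 -0.182  0.057]
top port_mouth 0.79 284 138 [ 0.63  -0.041  0.036]Traceback (most recent call last):
  File "<stdin>", line 8, in <module>
ValueError: it knows: cartridge_grip, dust_cap_middle, port_mouth
```

Run:
```python
from h import *
for n in('top','scene'):
    c=camera(n)
    P=cloud(c);np.savez('%s.npz'%n,P=P,image=c['image'])
    for l in('cartridge_grip','port_mouth','dust_cap_middle'):
        for d in spot_point(l,c)[:5]:
            u,v=int(d['at'][0]*512),int(d['at'][1]*384);print(n,l,round(d['p'],2),u,v,P[v,u].round(3),c['image'][v,u])
    save(c,n+'0.png')
```

```text
top cartridge_grip 0.88 226 222 [0.441 0.081 0.06 ] [183 182 188]
top cartridge_grip 0.85 185 255 [0.372 0.165 0.058] [240  86  84]
top cartridge_grip 0.72 276 228 [ 0.429 -0.023  0.058] [ 91 142 238]
top cartridge_grip 0.59 350 134 [ 0.633 -0.182  0.055] [ 84 132 235]
top cartridge_grip 0.16 333 217 [ 0.455 -0.144  0.039] [185 183 189]
top port_mouth 0.65 284 134 [ 0.641 -0.041  0.029] [55 57 55]
top dust_cap_middle 0.83 334 219 [ 0.45  -0.146  0.04 ] [189 186 193]
top dust_cap_middle 0.18 287 136 [ 0.635 -0.047  0.034] [53 54 55]
scene cartridge_grip 0.96 261 228 [0.437 0.083 0.05 ] [64 66 66]
scene cartridge_grip 0.63 284 201 [ 0.43  -0.017  0.05 ] [ 16  48 103]
scene cartridge_grip 0.63 242 145 [ 0.623 -0.17   0.051] [ 18  53 119]
scene cartridge_grip 0.55 274 273 [0.363 0.177 0.055] [174  20  18]
scene port_mouth 0.92 210 167 [ 0.654 -0.058  0.038] [198 205 198]
scene dust_cap_middle 0.53 299 175 [ 0.445 -0.143  0.033] [70 72 75]
```

View pics/top0.png

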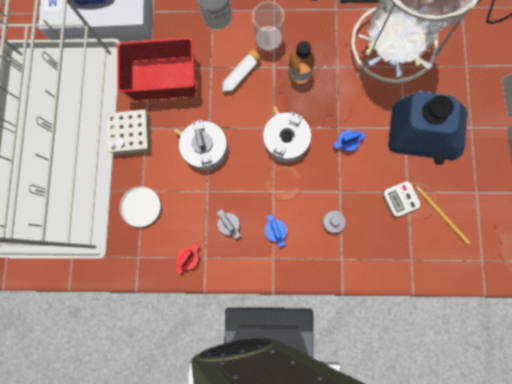

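View pics/scene0.png

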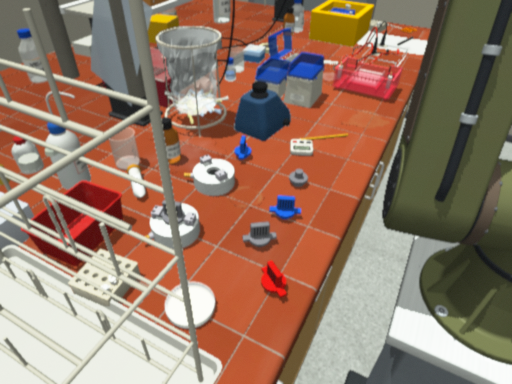

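Run:
```python
from h import *
d=np.load('top.npz');P=d['P'];im=d['image'].astype(int)
def pca(Q):
    m=Q.mean(0);w,V=np.linalg.eigh(np.cov((Q-m).T));a=V[:,1];return m.round(4),round(np.degrees(np.arctan2(a[1],a[0]))%180,1),np.sqrt(w).round(4),len(Q)
def sel(x,y,r,z0,z1): return P[(np.hypot(P[...,0]-x,P[...,1]-y)<r)&(P[...,2]>z0)&(P[...,2]<z1)]
Q=sel(.437,.083,.05,.045,.07);print('bar',pca(Q[:,:2]),Q[:,2].mean())
Q=sel(.437,.083,.05,.008,.07);print('all',pca(Q[:,:2]))
for n,(x,y) in dict(port=(.637,-.045),locked=(.62,.135)).items():
    Q=sel(x,y,.075,.03,.046);c,r=cv2.minEnclosingCircle(Q[:,:2].astype(np.float32));print(n,'top',c,r,np.median(Q[:,2]))
    Q=sel(*c,.06,.049,.065);print(n,'claws',pca(Q[:,:2]),Q[:,2].mean())
Q=sel(.62,.135,.06,.08,.1);print('lockbar',pca(Q[:,:2]),Q[:,2].mean())
m=P[(np.hypot(P[...,0]-.637,P[...,1]+.045)<.2)];print('max z near port',m[:,2].max())
A=cv2.cvtColor(d['image'],cv2.COLOR_RGB2BGR)
a=cv2.resize(A[100:180,170:320],(750,400),interpolation=cv2.INTER_CUBIC);b=cv2.resize(A[200:250,200:290],(360,200),interpolation=cv2.INTER_CUBIC)
o=np.zeros((600,750,3),np.uint8);o[:400]=a;o[400:,:360]=b;cv2.imwrite('pics/crop1.png',o)
```

```text
bar (array([0.4406, 0.0797]), np.float64(36.3), array([0.0036, 0.0115]), 115) 0.05694251835913499
all (array([0.44 , 0.079]), np.float64(35.9), array([0.011 , 0.0162]), 450)
port top (0.6366516351699829, -0.046635355800390244) 0.052585210651159286 0.039309969521125254
port claws (array([ 0.6342, -0.0464]), np.float64(153.4), array([0.0073, 0.038 ]), 212) 0.05728280224004687
locked top (0.6172837018966675, 0.1395280510187149) 0.052343446761369705 0.039734725210403665
locked claws (array([0.6139, 0.1381]), np.float64(13.0), array([0.0114, 0.0272]), 463) 0.05468513403319516
lockbar (array([0.6161, 0.1392]), np.float64(15.4), array([0.0036, 0.0114]), 111) 0.08713040462981898
max z near port 0.1266396728748188
```

View pics/crop1.png

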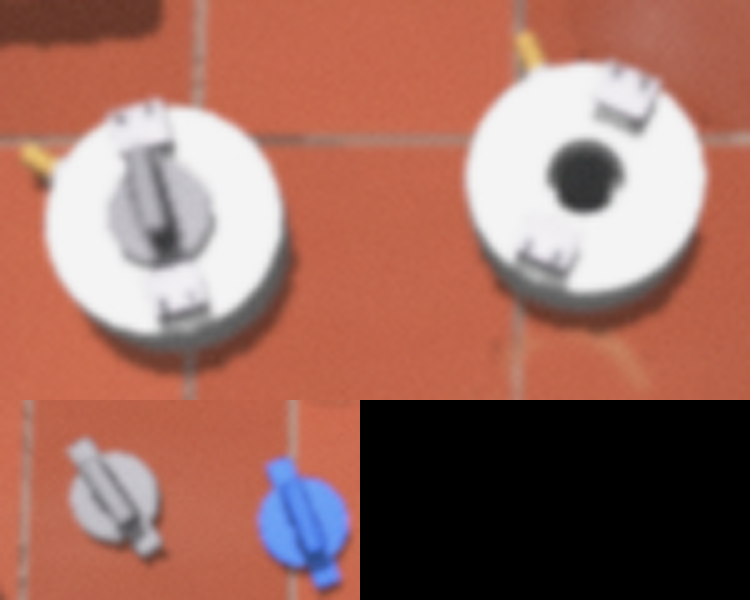

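The crop shows the wanted grey cartridge with its bar and two lugs (top image 228,224), and the empty port with claws at about −27°/153° (top image 287,138). The other things it could be taken for:
- red cartridge at 187,258
- blue cartridges at 276,231 and 350,140
- dust cap at 334,221
- locked cartridge at 203,145

I choose the grey one at about (0.440, 0.080), with its bar at 36°.

Emit:
{"method": "jog_arm", "body": {"rows": [[[0.0223, -0.026, 0.001], 0, 0.094], [[0.0223, -0.026, 0.001], 0, 0.094], [[0.0223, -0.026, 0.001], 0, 0.094], [[0.0223, -0.026, 0.001], 0, 0.094], [[0.0223, -0.026, 0.001], 0, 0.094], [[0.0223, -0.026, 0.001], 0, 0.094], [[0.0223, -0.026, 0.001], 0, 0.094], [[0.0223, -0.026, 0.001], 0, 0.094], [[0.0223, -0.026, 0.001], 0, 0.094], [[0.0223, -0.026, 0.001], 0, 0.094], [[0.0223, -0.026, 0.001], 0, 0.094], [[0.0223, -0.026, 0.001], 0, 0.094]]}}

```text
time_s: 1.55
ee_pos: [0.3178, -0.1642, 0.1937]
eef_rot: [3.141, -0.001, 0.245]
force: [0.7, -0.5, -0.2]
grip_width: 0.0939
grip_force: 0.0
```

Emit:
{"method": "jog_arm", "body": {"rows": [[[0.0223, -0.026, 0.001], 0, 0.05], [[0.0223, -0.026, 0.001], 0, 0.05], [[0.0223, -0.026, 0.001], 0, 0.05], [[0.0223, -0.026, 0.001], 0, 0.05], [[0.0223, -0.026, 0.001], 0, 0.05], [[0.0223, -0.026, 0.001], 0, 0.05], [[0.0223, -0.026, 0.001], 0, 0.05], [[0, 0, 0], -5.5, 0.05], [[0, 0, 0], -5.5, 0.05], [[0, 0, 0], -5.5, 0.05], [[0, 0, 0], -5.5, 0.05], [[0, 0, 0], 0, 0.05]]}}

```text
time_s: 2.55
ee_pos: [0.4246, 0.0489, 0.1865]
eef_rot: [3.142, -0.0, 0.635]
force: [0.3, 0.5, 1.0]
grip_width: 0.0501
grip_force: 0.0
```

```bash
cat >> h.py <<'E'
from scipy.spatial.transform import Rotation as Ro
def wcloud():
    o=get_obs();c=camera('wrist');K=c['K'];z=c['range_z'];v,u=np.mgrid[:384,:512]
    a=(u-K[0,2])/K[0,0];b=(v-K[1,2])/K[1,1];t=np.hypot(a,b)+1e-9;s=np.tan(np.minimum(t,1.5))/t*z
    P=np.stack([a*s,-b*s,-z,np.ones_like(z)],-1)
    T=np.eye(4);T[:3,:3]=Ro.from_euler('xyz',o['eef_rot']).as_matrix();T[:3,3]=o['ee_pos']
    return o,c,(P@(T@np.array(c['T_tool_cam'])).T)[...,:3]
def pca(Q):
    m=Q.mean(0);w,V=np.linalg.eigh(np.cov((Q-m).T));a=V[:,1];return m.round(4),round(np.degrees(np.arctan2(a[1],a[0]))%180,1),np.sqrt(w).round(4),len(Q)
def sel(P,x,y,r,z0,z1): return P[(np.hypot(P[...,0]-x,P[...,1]-y)<r)&(P[...,2]>z0)&(P[...,2]<z1)]
E
python3 - <<'E'
from h import *
o,c,P=wcloud();save(c,'w1.png')
Q=sel(P,.44,.08,.04,.05,.065)
r=cv2.minAreaRect((Q[:,:2]*1000).astype(np.float32));print(o['ee_pos'],o['eef_rot'][2]*57.3,pca(Q[:,:2]),Q[:,2].mean(),r)
Q=sel(P,.44,.08,.05,.01,.03);print(pca(Q[:,:2]))
print(cv2.minEnclosingCircle((Q[:,:2]*1000).astype(np.float32)))
E
```

```text
[0.42457955 0.04888963 0.18648263] 36.358037917137 (array([0.4413, 0.079 ]), np.float64(37.1), array([0.0036, 0.0112]), 446) 0.058076194327860285 ((440.6212463378906, 78.63987731933594), (40.02972412109375, 13.354753494262695), 39.041664123535156)
(array([0.4433, 0.08  ]), np.float64(38.9), array([0.0129, 0.0172]), 1067)
((441.6597900390625, 78.5421142578125), 36.26741409301758)
```

View pics/w1.png

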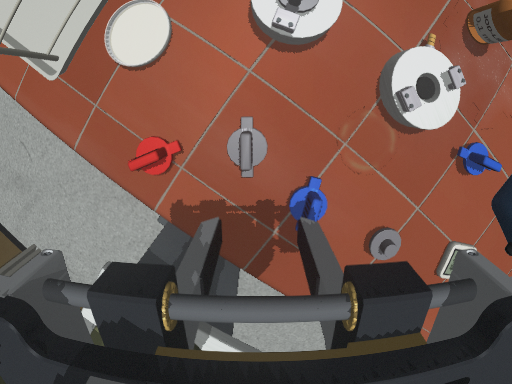

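The wrist view confirms the grey cartridge at pixel (246,148), with the blue one at (310,203) and the port at (428,90). The top reads 58 mm high and the bar measures 40 × 13 mm, as they should.

Emit:
{"method": "jog_arm", "body": {"rows": [[[0.0155, -0.0072, 0.02], -1.5, 0.05], [[0.0154, -0.0072, 0.02], 0, 0.05], [[0, 0, 0.025], 0, 0.05], [[0, 0, 0.025], 0, 0.05], [[0, 0, 0.025], 0, 0.05], [[0, 0, 0.02], 0, 0.05], [[0, 0, 0.015], 0, 0.05], [[0, 0, 0.008], 0, 0.05], [[0, 0, 0], 0, 0.05], [[0, 0, 0], 0, 0.05]]}}

```text
time_s: 3.43
ee_pos: [0.4409, 0.0788, 0.0288]
eef_rot: [3.142, -0.0, 0.654]
force: [0.2, -0.8, 0.6]
grip_width: 0.0504
grip_force: 0.0
```

Emit:
{"method": "jog_arm", "body": {"rows": [[[0, 0, 0.0025], 0, 0.03], [[0, 0, 0], 0, 0.02], [[0, 0, 0], 0, 0], [[0, 0, 0], 0, 0], [[0, 0, 0], 0, 0], [[0, 0, 0], 0, 0], [[0, 0, 0], 0, 0], [[0, 0, 0], 0, 0]], "squeeze": 40}}

```text
time_s: 4.1
ee_pos: [0.4408, 0.0788, 0.0261]
eef_rot: [3.141, -0.0, 0.656]
force: [-0.5, -0.5, 3.1]
grip_width: 0.0119
grip_force: 40.0
```

Emit:
{"method": "jog_arm", "body": {"rows": [[[0, 0, -0.02], 0, 0], [[0, 0, -0.035], 0, 0], [[0, 0, -0.035], 0, 0], [[0, 0, -0.03], 0, 0], [[0.0022, 0.0273, 0], 0, 0], [[0.0022, 0.0273, 0], 0, 0], [[0.0022, 0.0273, 0], 0, 0], [[0.0022, 0.0273, 0], 0, 0], [[0.0022, 0.0273, 0], 0, 0], [[0.0022, 0.0273, 0], 0, 0], [[0.0022, 0.0273, 0], 0, 0], [[0.0022, 0.0273, 0], 0, 0]]}}

```text
time_s: 5.1
ee_pos: [0.5884, -0.0846, 0.1455]
eef_rot: [-3.141, 0.0, 0.656]
force: [0.0, 0.2, -1.4]
grip_width: 0.012
grip_force: 40.0
```

Emit:
{"method": "jog_arm", "body": {"rows": [[[0, 0, 0], 0, 0], [[0, 0, 0], 0, 0]]}}

```text
time_s: 5.27
ee_pos: [0.5878, -0.0842, 0.145]
eef_rot: [-3.141, 0.001, 0.655]
force: [-0.6, -0.7, -2.2]
grip_width: 0.0115
grip_force: 40.0
```

Run:
```python
from h import *
o,c,P=wcloud();save(c,'w2.png')
print(o['ee_pos'],o['eef_rot'],o['grip_width'])
Q=sel(P,.636,-.046,.07,.036,.044);print(cv2.minEnclosingCircle((Q[:,:2]*1000).astype(np.float32)),np.median(Q[:,2]))
# bore: annulus inner points
cx,cy=.636,-.046
Q=sel(P,cx,cy,.06,.05,.065);print('claws',pca(Q[:,:2]),Q[:,2].mean())
a=Q-Q.mean(0);w=pca(Q[:,:2]);d=np.radians(w[1]);s=a[:,0]*np.cos(d)+a[:,1]*np.sin(d)
for k in(s>0,s<0):
    r=cv2.minAreaRect((Q[k][:,:2]*1000).astype(np.float32));print(k.sum(),r,Q[k].mean(0))
# held cartridge: points near tool axis
R=Ro.from_euler('xyz',o['eef_rot']).as_matrix();L=(P-o['ee_pos'])@R
m=(np.hypot(L[...,0],L[...,1])<.045)&(L[...,2]>-.002)&(L[...,2]<.04);print('held',m.sum(),L[m].mean(0) if m.any() else 0, L[m].max(0),L[m].min(0))
```

```text
[ 0.58781546 -0.08423634  0.14502951] [-3.14050744e+00  8.66581077e-04  6.54557836e-01] 0.011536561810339652
((635.978759765625, -48.41018295288086), 52.20033645629883) 0.0408129302779377
claws (array([ 0.6364, -0.0482]), np.float64(153.5), array([0.0071, 0.0375]), 1143) 0.058788816965489696
569 ((602.4257202148438, -31.488130569458008), (24.8481502532959, 19.484569549560547), 67.81430053710938) [ 0.602997   -0.03153049  0.05872207]
574 ((669.554931640625, -64.91100311279297), (25.337858200073242, 19.102935791015625), 66.32318115234375) [ 0.66945183 -0.0646726   0.05885498]
held 1771 [ 1.74148717e-02 -9.98961644e-05  3.52141432e-03] [0.03657002 0.02343671 0.01119956] [-0.00643878 -0.02393505 -0.00196314]
```

View pics/w2.png

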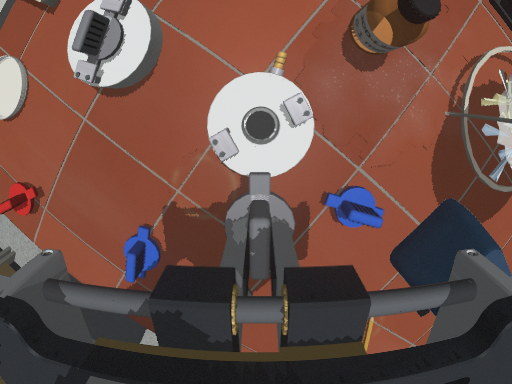

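The claw line is at −26.4° and the port centre at about (0.636, −0.048). The cartridge is held on the tool axis, with its lug tip at (260,185) and the bore at (260,125).

Emit:
{"method": "jog_arm", "body": {"rows": [[[0.0151, 0.0002, 0], -1, 0], [[0.0151, 0.0002, 0], 0, 0], [[0.015, 0.0001, 0], 0, 0], [[0.015, 0.0001, 0], 0, 0], [[0, 0, 0.02], 0, 0], [[0, 0, 0.02], 0, 0], [[0, 0, 0.02], 0, 0], [[0, 0, 0.01], 0, 0], [[0, 0, 0], 0, 0], [[0, 0, 0], 0, 0]]}}

```text
time_s: 6.15
ee_pos: [0.6353, -0.0462, 0.0765]
eef_rot: [-3.142, 0.0, 0.674]
force: [0.3, 0.4, -1.1]
grip_width: 0.0117
grip_force: 40.0
```

Emit:
{"method": "jog_arm", "body": {"rows": [[[-0.0006, 0.0018, 0], 0, 0], [[0, 0, 0.004], 0, 0], [[0, 0, 0.004], 0, 0], [[0, 0, 0.003], 0, 0], [[0, 0, 0.003], 0, 0], [[0, 0, 0.001], 0, 0], [[0, 0, 0], 0, 0], [[0, 0, 0], 0, 0]]}}

```text
time_s: 6.82
ee_pos: [0.6361, -0.0484, 0.061]
eef_rot: [-3.142, -0.0, 0.673]
force: [1.0, -0.4, -1.2]
grip_width: 0.0118
grip_force: 40.0
```

Emit:
{"method": "jog_arm", "body": {"rows": [[[0, 0, 0.002], 0, 0], [[0, 0, 0.002], 0, 0], [[0, 0, 0.002], 0, 0], [[0, 0, 0.0015], 0, 0], [[0, 0, 0], 0, 0], [[0, 0, 0], 0, 0]]}}

```text
time_s: 7.32
ee_pos: [0.6363, -0.0485, 0.0537]
eef_rot: [3.141, -0.001, 0.673]
force: [0.8, 0.1, 4.1]
grip_width: 0.0118
grip_force: 40.0
```

Emit:
{"method": "jog_arm", "body": {"rows": [[[0, 0, 0.0003], 3, 0], [[0, 0, 0], 5, 0], [[0, 0, 0], 5, 0], [[0, 0, 0], 5, 0], [[0, 0, 0], 5, 0], [[0, 0, 0], 5, 0], [[0, 0, 0], 5, 0], [[0, 0, 0], 5, 0], [[0, 0, 0], 5, 0], [[0, 0, 0], 5, 0], [[0, 0, 0], 0, 0], [[0, 0, 0], 0, 0]]}}

```text
time_s: 8.32
ee_pos: [0.6362, -0.0484, 0.0534]
eef_rot: [-3.142, -0.0, -0.162]
force: [-0.2, -1.0, 3.5]
grip_width: 0.0119
grip_force: 40.0
```

Run:
```python
from h import *
o=get_obs();print(o['ee_pos'],np.degrees(o['eef_rot']),o['force'],o['moment'],o['qpos'])
```

```text
[ 0.63623415 -0.04842348  0.05339692] [-1.79997147e+02 -2.58189304e-02 -9.26390699e+00] [-0.16655137 -0.99218076  3.50532414] [ 0.06916255 -0.08984068 -0.0145513 ] [-1.33370392e-01  6.44110817e-01  1.38945030e+00  4.13711163e-05
  1.10757968e+00  1.59909312e+00]
```

Emit:
{"method": "jog_arm", "body": {"rows": [[[0, 0, 0], 5, 0], [[0, 0, 0], 5, 0], [[0, 0, 0], 4, 0], [[0, 0, 0], 2, 0], [[0, 0, 0], 1, 0], [[0, 0, 0], 1, 0], [[0, 0, 0], 0, 0], [[0, 0, 0], 0, 0]]}}

```text
time_s: 8.98
ee_pos: [0.6367, -0.0477, 0.0533]
eef_rot: [-3.14, -0.001, -0.474]
force: [3.8, 3.6, 3.0]
grip_width: 0.0116
grip_force: 40.3
```

Run:
```python
from h import *
o=get_obs();print(o['ee_pos'],np.degrees(o['eef_rot']),o['force'],o['moment'])
```

```text
[ 0.63666568 -0.04770677  0.05334054] [-1.79927738e+02 -6.11401768e-02 -2.71723242e+01] [3.77729248 3.63857585 3.02651093] [ 0.91141236 -0.80958422  0.64450922]
```

Emit:
{"method": "jog_arm", "body": {"rows": [[[0, 0, 0], 0.7, 0], [[0, 0, -0.001], 0, 0], [[0, 0, -0.0013], 0, 0], [[0, 0, 0], 0, 0], [[0, 0, 0], 0, 0.03], [[0, 0, 0], 0, 0.04], [[0, 0, 0], 0, 0.04], [[0, 0, 0], 0, 0.04], [[0, 0, 0], 0, 0.04]]}}

```text
time_s: 9.73
ee_pos: [0.636, -0.0485, 0.0553]
eef_rot: [3.141, 0.0, -0.49]
force: [0.2, -0.6, -0.4]
grip_width: 0.039
grip_force: 0.0
```

Emit:
{"method": "jog_arm", "body": {"rows": [[[0, 0, -0.01], 0, 0.04], [[0, 0, -0.02], 0, 0.04], [[0, 0, -0.03], 0, 0.04], [[0, 0, -0.03], 0, 0.04], [[-0.035, 0, -0.02], 0, 0.04], [[-0.035, 0, 0], 0, 0.04], [[0, 0, 0], 0, 0.04], [[0, 0, 0], 0, 0.04]]}}

```text
time_s: 10.4
ee_pos: [0.5737, -0.0149, 0.1669]
eef_rot: [-3.141, -0.001, -0.49]
force: [0.9, -0.6, -0.7]
grip_width: 0.0402
grip_force: 0.0
```

Run:
```python
from h import *
o,c,P=wcloud();save(c,'w3.png');print(o['ee_pos'],o['force'])
for x,y in((.636,-.048),(.617,.139)):
    Q=sel(P,x,y,.03,.08,.1);print(pca(Q[:,:2]),np.median(Q[:,2]))
    Q=sel(P,x,y,.06,.03,.046);print(cv2.minEnclosingCircle((Q[:,:2]*1000).astype(np.float32)))
cv2.imwrite('pics/w3.png',cv2.cvtColor(c['image'],cv2.COLOR_RGB2BGR))
```

```text
[ 0.57371432 -0.01487795  0.16687604] [ 0.85453897 -0.59590113 -0.69315064]
(array([ 0.6371, -0.0491]), np.float64(154.1), array([0.0036, 0.0112]), 646) 0.08844024063556985
((636.2470092773438, -48.064849853515625), 52.254581451416016)
(array([0.617 , 0.1361]), np.float64(16.3), array([0.0035, 0.0112]), 463) 0.08783074969775162
((616.9431762695312, 138.1216583251953), 52.41898727416992)
```

View pics/w3.png

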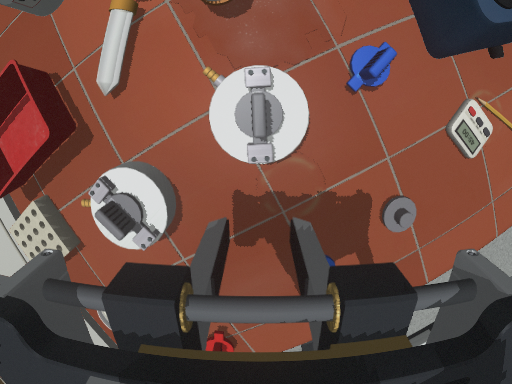

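The cartridge at (260,115) is locked. Its lugs are under both claws, its top is at 88 mm like the reference, and its bar at 154.1° lines up with the claws. The dust cap at (400,213) has not been touched.

```bash
python3 -c "
from station import *
print(hand_in())"
```

```text
the job is handed in; nothing more can be done
None
```

The grey cartridge is locked in the empty port, its bar lined up with the claws and its top at 88 mm like the reference; the arm is clear, the dust cap was not touched, and the job is handed in.

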